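Open the pressure cap of the glaze pot

ROBOT

A 7-joint arm with a two-finger parallel gripper is mounted at the origin on the work surface. World frame = base frame: x ahead of the robot, y to its left, z up, the work surface at z = 0. Lengths are in m, angles in rad, forces in N, time in s.
With the tool pointing down it reaches from about 0.425 to 0.925 m from the base axis. Payload 6.8 kg.
Tool frame: the origin (TCP) lies on the front face of the gripper's body, between the roots of the fingers; the fingertips stand 73 mm ahead of it and the grasp point (between the pads) lies 54 mm ahead of it (env.nose_length is the distance from the TCP to the fingertips, in m); z points along the fingers, y is the line along which they close (so a half turn about z gives the same grasp; the last joint's range is limited). The gripper opens to 85 mm and grips with 20 to 120 N. Pads are 22 mm wide; open, the fingers measure 114 mm over their backs; the gripper's body (76 mm by 85 mm) begins 54 mm behind the grasp point. The pads swing forward as they close: fully open they stand 13 mm farther back than shut.
Start: joints at [1.003, 0.477, 0.022, 1.555, -0.011, 1.109, -0.083], TCP at [0.3, -0.605, 0.304] pointing down, gripper open.
Joint ranges: [-2.96, 2.96], [-0.34, 2.1], [-1.41, 1.46], [0.24, 2.44], [-1.37, 4.51], [0.17, 1.92], [-2.96, 2.96]. Speed limits (rad/s): [2.39, 2.39, 3.14, 3.14, 3.14, 3.14, 3.14].

INTERFACE

Orientations are given as a unit quaternion [w, x, y, z].
In Python, from cell import env, kin, camera, calibration, job gives the robot as it stands. The module is installed in compiled form; this text tells all that it offers. Calls block until the motion is done:
- env.reach(position, orientation): joint-space move of the TCP to a pose.
- env.movel(position, velocity=0.15, rot=None, stop_force=None): straight line of the TCP; rot=None keeps the orientation; velocity is the mean speed in m/s. With stop_force (N) it stops when the force on the tool has changed by that much, and returns True; else False.
- env.goto_joints(angles): joint-space move.
- env.grip(opening, f_grip=None): finger opening in m; f_grip is the grip in N (None keeps the last); returns when the fingers have stopped.
- env.dwell(seconds).
- kin.inverse_kinematics(position, orientation): joint angles nearest the present ones, or None.
- env.get_state(): the state.
- camera(name): name is "side" or "top" or "wrist"; returns (picture, depth): 480x640x3 uint8, blue, green, red; 480x640 float32, m along the optical axis (not along the pixel's ray), 0 where there is no reading.
- calibration(name): a dict with "fx", "fy", "cx", "cy" (pixels), "rvec" (rotation vector, rad) and "tvec" (3), from world to camera coordinates, as OpenCV has them. Camera axes: x right, y down, z forward; pixel columns grow to the right and rows downward; lengths in m; the calibration is good to about 2 mm. A picture is of the moment at which its call begins: read the wrist's pose just before it. calibration takes no time and is no camera call; for the wrist camera it gives the pose at the moment of the call.
A pose or a line that the arm cannot do raises env.PlanningError and nothing moves.
- job.job_done(): hands the job in; it is judged then, once.
The state is a dict: "time": time; "qpos": joint angles; "joint_velocities": joint speeds; "joint_torque": joint torques, N m; "tcp_pos": TCP position; "orientation": TCP orientation; "force": force on the tool from outside, world axes, zero at the start; "torque": the same for the moment, N m; "opening": finger opening in m; "gripper_force": force on a finger pad.
Only numpy, scipy, OpenCV 4.12 (cv2) and the standard library are available. Lean on these libraries where they do the work, as an engineer would, in place of code of your own. Each camera call takes 0.05 s, during which the arm holds its last target. There are 200 camera calls.

TASK

Open the glaze pot's pressure cap and set it by. Turn the cap anticlockwise to its first stop, let it come up on its spring there and give the pot a good two seconds to vent; then press the cap down, turn it past the stop as far as it goes, lift it straight off and set it down gently and upright in the empty half of the steel parts tray. Find the stops by feel: do not twist so hard that the filler neck turns in the lid, do not crush the seal by pressing harder than the spring needs, and leave the spares and the other things on the bench where they are.

Things in the scene. Friction and masses are not known exactly. Their poses are not given: they have to be found in the camera images.
- pot: Pressure-feed glaze pot, fixed: steel tank 150 mm in diameter, aluminium lid 168 mm in diameter with its top 150 mm above the bench, three blue lid clamps up to 173 mm high at the rim, gauge and cock on the side out to 112 mm from the axis. Origin: centre of the underside; z up. Neck and cap stand on its axis; its yaw tells nothing of the cap's stops (the neck sits in the lid at any angle).
- cap: Quarter-turn pressure cap, loose, 0.13 to 0.2 kg: black ribbed shell 68 mm across, 19 mm high, red grip bar on top. Origin: on the axis at the shell's lower edge, z up, x along the bar. Locked, the origin is 163.5 mm above the bench. Opens anticlockwise seen from above. Turning takes 0.1 to 0.3 N m. Off the neck it stands on its disc with the origin 12 mm above the floor under it.
- cap_bar (a point): Centre of the cap's red grip bar: 32 mm above the cap's origin, same axes. The bar is 60 mm long (x), 14 mm thick (y), 26 mm high, flush from the shell's top (13 mm below this point) to 13 mm above it. To be pinched across its thickness.
- neck_mouth (a point): Centre of the mouth of the brass filler neck (44 mm outside, cam flange 56 mm), on the pot's axis 22 mm above the lid. Two ears in the cap's shell hold under the flange. After 10 to 44 degrees from the start (unknown) they meet the first stop, a firm lug; there the cap can neither turn on nor come off. Past it, 26 to 36 degrees on, are the cut-outs, with a firm end stop at 36. Clear of the neck 25 mm up.
- cap_seal (a point): Underside of the sprung sealing disc (34 mm) below the cap, on its axis: 7.5 mm under the cap's origin while locked, 12 mm when the cap is off. Spring 7.8 N locked, 1.1 N/mm. In the last 4 degrees before the first stop it lifts the cap 2.5 mm if let rise. To pass, first ease off the twist (the ears bind on the lugs), then press 5 mm below that raised height (10.5 N); hard at 7.5 mm (13.3 N).
- filler_neck (a joint): The filler neck, screwed into the lid: how far it has been turned in its thread, in rad, anticlockwise positive, 0 at the start. It holds up to 0.7 N m about its axis and slips round beyond that; it must not be turned.
- tray: Open steel parts tray, fixed, 125 mm (x) by 215 mm (y), walls 18 mm high and 4 mm thick, floor 4 mm thick, with a wall of the same height across its middle (at y = 0). Origin: centre of its underside. The half at -y is empty, the spares lie in the half at +y.
- tray_free (a point): Centre of the floor of the tray's empty half, on the floor (4 mm above the bench); the half measures 117 mm by 101 mm inside.
- gasket: Spare black rubber gasket ring, 42 mm across, 4 mm thick, lying in the tray. Leave alone.
- nozzle: Spare brass spray nozzle, 22 mm across and 22 mm high, standing in the tray. Leave alone.
- spray_gun: Aluminium spray gun with a black handle, lying on the bench, about 200 mm long, 28 mm high. Leave alone.
- glaze_jar: Jar of glaze with a blue lid, 84 mm across, 105 mm high. Leave alone.
- jug: Terracotta-coloured jug, 104 mm across, 140 mm high. Leave alone.
- glaze_brush: Glaze brush lying on the bench. Leave alone.
- wood_rib: Wooden potter's rib, 100 by 52 by 7 mm, lying on the bench. Leave alone.
There are look-alikes about, which are no part of the job. Of the things that look like the tray, the largest one is meant. Of the things that look like the cap, the smaller one is meant.

How it is judged:
On the way, in this order (a step that is already met when the one before it is completed fails the run):
1. the cap has been turned to its first stop and stands raised on its spring, still, for at least 1.5 s while the pot vents (z of cap in the frame of pot between 0.165 and 0.1675 m and linear speed of cap below 0.01 m/s), for 1.5 s.
2. the cap is pressed down against its spring far enough to pass the first stop (z of cap in the frame of pot below 0.1617 m), for 0.2 s.
3. the cap has been lifted off, clear of the neck (z of cap in the frame of pot above 0.1885 m and angle between cap's own z axis and vertical below 0.35 rad), for 0.1 s.
At the end, for the whole second after the job is handed in: The cap stands upright (within 6 degrees) and at rest on its disc on the floor of the tray's empty half, its axis within 25 mm of the centre of that half, released; the filler neck has not been turned by more than 0.025 rad (horizontal distance between cap and tray_free below 0.025 m and z of cap in the frame of tray_free below 0.015 m and angle between cap's own z axis and vertical below 0.1 rad and linear speed of cap below 0.02 m/s and value of joint filler_neck between -0.025 and 0.025 rad); the robot touches nothing.
It fails at once if the filler neck is twisted in the lid by more than 0.025 rad (value of joint filler_neck above 0.025 rad or value of joint filler_neck below -0.025 rad).
It fails at once if the seal is crushed: the cap's disc bears on the pot's seat with more than 20 N (contact force between cap and pot above 20 N).
It fails at once if the cap is banged down in the tray (more than 25 N) (contact force between cap and tray above 25 N).
It fails at once if the cap is dropped into the tray (falls on it at more than 0.45 m/s) (horizontal distance between cap and tray below 0.13 m and z of cap in the frame of tray below 0.045 m and linear speed of cap above 0.45 m/s).
It fails at once if one of the spares or other things on the bench is moved by more than 25 mm (distance of any of gasket, nozzle, spray_gun, glaze_jar, jug, glaze_brush, wood_rib from where it was at the start of the episode above 0.025 m).
It also fails if it takes over 72 s, if anything falls off the work surface, if the arm or the gripper's body presses on something with over 40 N, if the wrist force passes 120 N, or if a joint passes its speed limit or range.

## Working session

There is one attempt and no reset: what is moved stays moved. The work goes in short steps, each a Python script; the robot and the scene stay as the last script left them, time stands still between calls to the robot, and variables do not carry over. Pictures are saved under pics/ and viewed, at most 10 in all, crops included, and the job is handed in when it is done.

```bash
mkdir -p pics; ls; cat > h.py <<'E'
import numpy as np, cv2
from scipy.spatial.transform import Rotation as R
from cell import env, kin, camera, calibration, job
def ray(c,u,v,z):
    Rm=cv2.Rodrigues(np.array(c['rvec'],float))[0]; t=np.array(c['tvec'],float).ravel()
    o=-Rm.T@t; d=Rm.T@np.array([(u-c['cx'])/c['fx'],(v-c['cy'])/c['fy'],1.0])
    return o+d*(z-o[2])/d[2]
def cloud(c,depth):
    Rm=cv2.Rodrigues(np.array(c['rvec'],float))[0]; t=np.array(c['tvec'],float).ravel()
    v,u=np.mgrid[:480,:640]
    p=np.stack([(u-c['cx'])/c['fx']*depth,(v-c['cy'])/c['fy']*depth,depth],-1)
    return (p-t)@Rm
def quat(yaw):  # tool down; tool y axis (closing line) at angle yaw in the world
    y=np.array([np.cos(yaw),np.sin(yaw),0]); z=np.array([0,0,-1.]); x=np.cross(y,z)
    q=R.from_matrix(np.stack([x,y,z],1)).as_quat(); return q[[3,0,1,2]]
E
python3 - <<'E'
from h import *
for n in('top','side'):
    b,d=camera(n); cv2.imwrite(f'pics/{n}0.png',b); np.save(f'{n}0.npy',d); print(n,calibration(n))
s=env.get_state(); print(s)
E
```

```text
pics
top {'fx': 606.9316084135194, 'fy': 606.9316084135194, 'cx': 317.13530138981446, 'cy': 240.72911387802105, 'rvec': array([ 2.15895174, -2.09932537,  0.18321869]), 'tvec': array([-0.04885632,  0.55227972,  1.44797343])}
side {'fx': 536.5805988036535, 'fy': 536.5805988036535, 'cx': 325.01599795019166, 'cy': 245.63052034315032, 'rvec': array([ 0.94014653, -2.48860153,  1.09172328]), 'tvec': array([0.38155781, 0.33669871, 1.30324322])}
{'time': 0.1, 'qpos': array([ 1.00289867,  0.47774899,  0.02234337,  1.55633953, -0.01152007,
        1.10928879, -0.08312636]), 'joint_velocities': array([-0.0002062 , -0.00109116,  0.00016508, -0.00273658,  0.00044949,
       -0.00067901,  0.00152503]), 'joint_torque': array([ 4.95450498e-03, -5.97768724e+01,  1.61385946e+00, -2.81957603e+01,
        1.28412721e-02,  5.05684497e-03, -1.80500138e-06]), 'tcp_pos': array([ 0.29936432, -0.60453039,  0.30300719]), 'orientation': array([-7.93174083e-04,  9.73690919e-01,  2.27871254e-01, -2.38892463e-04]), 'force': array([ 0.3450056 ,  0.74232374, -0.15232039]), 'torque': array([ 0.02834087,  0.02008711, -0.02454693]), 'gripper_force': 0.0, 'opening': 0.08565087114092518}
```

View pics/top0.png

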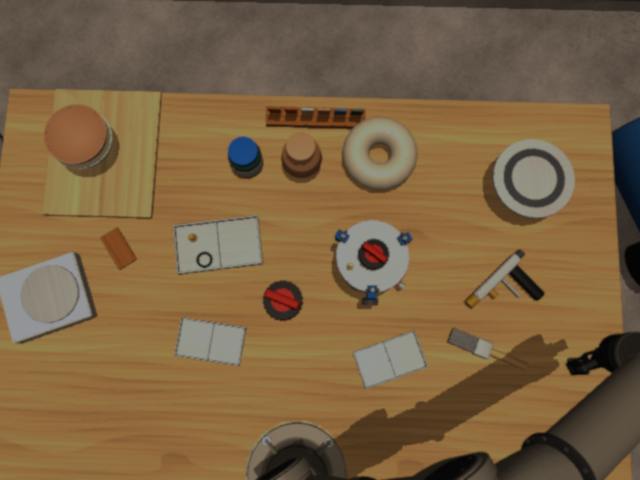

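View pics/side0.png

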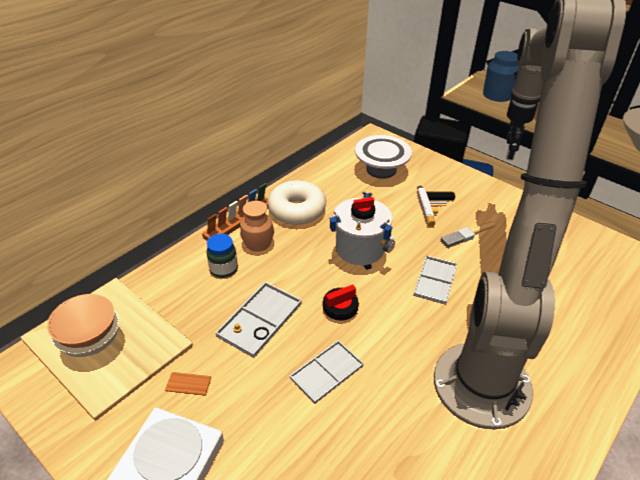

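Candidates in the top view:
- **Trays:** (218,245), (210,341) and (390,359). The first is the largest and holds the ring and nozzle in its left half, so it is the one meant, and its right half around (240,241) is free.
- **Caps:** (373,254) on the pot and (283,300) on the bench. The one on the pot is smaller and sits on the neck, so it is the one meant.

Next I measure these and check them in one enlarged crop.

```bash
python3 - <<'E'
from h import *
b=cv2.imread('pics/top0.png'); d=np.load('top0.npy'); c=calibration('top'); P=cloud(c,d)
hsv=cv2.cvtColor(b,cv2.COLOR_BGR2HSV)
red=(((hsv[...,0]<6)|(hsv[...,0]>174))&(hsv[...,1]>170)&(hsv[...,2]>100)).astype('uint8')
n,l,st,ce=cv2.connectedComponentsWithStats(red)
for i in range(1,n):
    if st[i,4]>60:
        m=l==i; z=np.median(P[m][:,2]); r=cv2.minAreaRect(np.argwhere(m)[:,::-1].astype('float32'))
        bx=np.array([ray(c,u,v,z)[:2] for u,v in cv2.boxPoints(r)])
        print('red',ce[i].round(1),st[i,4],'z',z.round(4),'ctr',bx.mean(0).round(4),'edges',[(np.linalg.norm(e).round(4),np.degrees(np.arctan2(e[1],e[0])).round(1)) for e in (bx[1]-bx[0],bx[2]-bx[1])])
# tray: low saturation
g=((hsv[...,1]<50)&(hsv[...,2]>110)).astype('uint8'); g[:,:160]=0;g[:, 270:]=0;g[:205]=0;g[290:]=0
g=cv2.morphologyEx(g,cv2.MORPH_CLOSE,np.ones((5,5)))
cn=max(cv2.findContours(g,0,2)[0],key=cv2.contourArea); r=cv2.minAreaRect(cn)
bx=np.array([ray(c,u,v,.018)[:2] for u,v in cv2.boxPoints(r)]); print('tray',cv2.boxPoints(r).round(1).tolist(),bx.round(4).tolist(),bx.mean(0))
print([(np.linalg.norm(e).round(4),np.degrees(np.arctan2(e[1],e[0])).round(1)) for e in (bx[1]-bx[0],bx[2]-bx[1])])
# lid: points at z~0.15
m=(abs(P[...,2]-.15)<.006); m[:, :320]=0; m[:,430:]=0; m[:210]=0;m[310:]=0
q=P[m][:,:2]; print('lid',m.sum(),np.median(P[m][:,2]),cv2.minEnclosingCircle(q.astype('float32')))
crop=b[200:330,165:425]; cv2.imwrite('pics/crop0.png',cv2.resize(crop,None,fx=3,fy=3,interpolation=2))
E
```

```text
red [375.4 250.9] 198 z 0.2072 ctr [ 0.5086 -0.1634] edges [(np.float64(0.0217), np.float64(-34.5)), (np.float64(0.0582), np.float64(-125.2))]
red [370.1 257.5] 64 z 0.1837 ctr [ 0.4941 -0.1534] edges [(np.float64(0.0117), np.float64(-37.2)), (np.float64(0.0319), np.float64(-127.7))]
red [281.7 299.2] 500 z 0.07 ctr [0.4073 0.0477] edges [(np.float64(0.0552), np.float64(-53.4)), (np.float64(0.0732), np.float64(-143.4))]
tray [[171.89999389648438, 225.1999969482422], [256.6000061035156, 215.0], [262.3999938964844, 262.5], [177.6999969482422, 272.79998779296875]] [[0.5882, 0.3346], [0.6207, 0.1219], [0.4997, 0.102], [0.468, 0.3119]] [0.54411775 0.21761838]
[(np.float64(0.2152), np.float64(-81.3)), (np.float64(0.1226), np.float64(-170.7))]
lid 3093 0.14994852273996195 ((0.5049261450767517, -0.16247592866420746), 0.09676701575517654)
```

View pics/crop0.png

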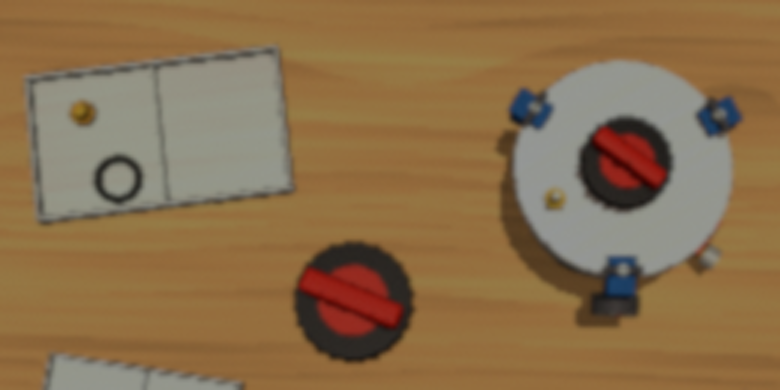

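The crop confirms it: the cap on the pot is at (625,162) in the crop with its bar running down to the right. The tray's empty half is on the right, around (225,125) in the crop. Next I check joint 7 range for the turn and go above the cap.

```bash
python3 - <<'E'
from h import *
p=np.array([.503,-.161,.36])
for k in (-35,145):
    for a in (0,40,85):
        for z in (.36,.257):
            q=kin.inverse_kinematics([p[0],p[1],z],quat(np.radians(k+a))); print(k,a,z,None if q is None else np.round(q,2))
    for a in (0,45,80): print('tray',[None if (q:=kin.inverse_kinematics([.552,.165,z],quat(np.radians(k+a)))) is None else np.round(q,2) for z in(.3,.09)])
E
```

```text
-35 0 0.36 [ 0.45  0.2  -0.29  1.82  0.06  1.13 -0.48]
-35 0 0.257 [ 0.44  0.31 -0.3   1.94  0.11  0.91 -0.53]
-35 40 0.36 [ 0.56  0.21 -0.43  1.81  0.1   1.14  0.19]
-35 40 0.257 [ 0.55  0.32 -0.43  1.93  0.17  0.92  0.12]
-35 85 0.36 [ 0.65  0.23 -0.53  1.81  0.13  1.14  0.95]
-35 85 0.257 [ 0.64  0.34 -0.54  1.92  0.21  0.93  0.87]
tray [array([ 0.15,  0.4 , -0.7 ,  1.76,  0.29,  1.08, -1.26]), array([-0.03,  0.65, -0.48,  1.92,  0.46,  0.69, -1.4 ])]
tray [array([ 0.16,  0.41, -0.72,  1.76,  0.3 ,  1.08, -0.49]), array([-0.  ,  0.66, -0.52,  1.91,  0.49,  0.7 , -0.64])]
tray [array([ 0.21,  0.43, -0.79,  1.76,  0.34,  1.1 ,  0.09]), array([ 0.05,  0.68, -0.59,  1.91,  0.55,  0.72, -0.08])]
145 0 0.36 [ 1.12  0.4  -1.18  1.78  0.39  1.22  2.37]
145 0 0.257 [ 1.09  0.56 -1.18  1.9   0.59  1.09  2.2 ]
145 40 0.36 [ 0.12  0.18  0.08  1.84 -0.02  1.12 -2.85]
145 40 0.257 [ 0.05  0.29  0.16  1.96 -0.06  0.89 -2.8 ]
145 85 0.36 [ 0.23  0.19 -0.04  1.83  0.01  1.12 -2.09]
145 85 0.257 [ 0.18  0.29  0.01  1.95 -0.    0.9  -2.07]
tray [array([ 0.45,  0.59, -1.18,  1.75,  0.58,  1.21,  1.64]), array([ 0.42,  0.98, -1.2 ,  1.89,  1.06,  1.09,  1.31])]
tray [array([ 0.45,  0.59, -1.18,  1.75,  0.58,  1.21,  2.42]), array([ 0.42,  0.98, -1.2 ,  1.89,  1.06,  1.09,  2.09])]
tray [array([-0.07,  0.35, -0.41,  1.78,  0.16,  1.04, -2.9 ]), array([-0.33,  0.6 , -0.09,  1.94,  0.09,  0.61, -2.83])]
```

```bash
python3 - <<'E'
from h import *
env.reach([.45,-.185,.36],quat(np.radians(-35)))
s=env.get_state(); c=calibration('wrist'); b,d=camera('wrist'); cv2.imwrite('pics/w1.png',b); np.save('w1.npy',d)
np.save('c1.npy',c,allow_pickle=True)
print(s['time'],s['tcp_pos'],s['force'],s['torque'],c)
P=cloud(c,d); hsv=cv2.cvtColor(b,cv2.COLOR_BGR2HSV)
red=((hsv[...,0]<6)|(hsv[...,0]>174))&(hsv[...,1]>170)&(hsv[...,2]>60)
m=red&(P[...,2]>.202)&(P[...,2]<.214)
m=cv2.morphologyEx(m.astype('uint8'),cv2.MORPH_OPEN,np.ones((3,3)))>0
z=np.median(P[m][:,2]); r=cv2.minAreaRect(P[m][:,:2].astype('float32')*1000)
bx=cv2.boxPoints(r); print(m.sum(),z,r[0],[(np.linalg.norm(e).round(1),np.degrees(np.arctan2(e[1],e[0])).round(1)) for e in (bx[1]-bx[0],bx[2]-bx[1])])
sh=(P[...,2]>.178)&(P[...,2]<.187); print('shell',sh.sum(),cv2.minEnclosingCircle(P[sh][:,:2].astype('float32')))
E
```

```text
1.75 [ 0.44979642 -0.18652548  0.35978448] [-0.01337327  0.36045286 -0.65760015] [-0.06317078  0.00345635 -0.01056166] {'fx': 345.5398213177459, 'fy': 345.5398213177459, 'cx': 317.8996430221383, 'cy': 242.47750764872123, 'rvec': array([-2.70778926,  0.85831764,  0.1346653 ]), 'tvec': array([-0.47522578,  0.04494745,  0.46570643])}
1973 0.2081399129249094 (506.404052734375, -160.9401397705078) [(np.float32(14.0), np.float32(-35.8)), (np.float32(58.5), np.float32(54.2))]
shell 5051 ((0.5061140656471252, -0.16052991151809692), 0.03469674289226532)
```

View pics/w1.png

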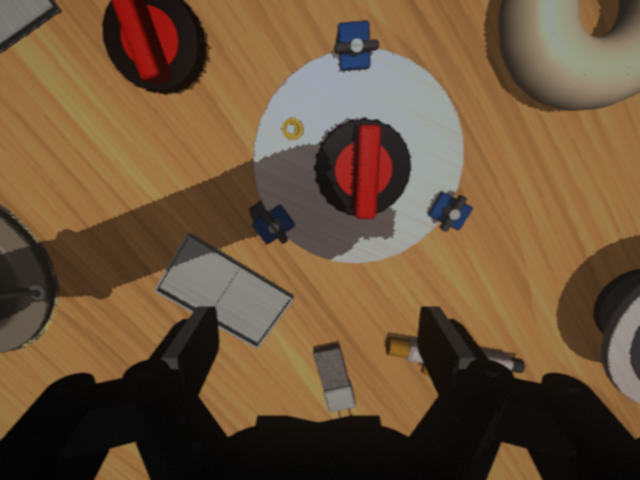

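The picture shows the cap at (364,167), with its bar vertical in the image and nothing obstructing it. The bar centre is at (0.5063, -0.1607), so the closing line is at -35.8°. I grasp with partly closed fingers, feeling for contact on the way down.

```bash
python3 - <<'E'
from h import *
q=quat(np.radians(-35.8)); x,y=.5063,-.1607
env.grip(.034,70)
print('nose',env.nose_length, env.get_state()['opening'])
env.reach([x,y,.31],q); s=env.get_state(); print(s['time'],s['tcp_pos'],s['force'])
t=env.movel([x,y,.262],.04,stop_force=4); s=env.get_state(); print(t,s['tcp_pos'],s['force'],s['torque'])
if not t:
    env.grip(0.0,70); s=env.get_state(); print(s['time'],s['opening'],s['gripper_force'],s['tcp_pos'],s['force'],s['torque'],s['joint_torque'][6],s['qpos'])
E
```

```text
nose 0.0726 0.03434876601422508
2.7667 [ 0.50643822 -0.16013135  0.30909835] [ 0.15014723 -0.0406697  -0.58469593]
False [ 0.50646822 -0.16071694  0.26227179] [ 0.08844245 -0.13260415  0.53026744] [-0.02350268  0.0033696  -0.05177251]
4.4333 0.012398182888090942 69.51060175895691 [ 0.50651226 -0.1608021   0.2624325 ] [-1.10151055 -0.65349825  2.85642853] [-0.00421423  0.12736383  0.01441569] 0.0020395027968334034 [ 0.44586881  0.30708043 -0.30734167  1.92472057  0.11491215  0.92580846
 -0.54205788]
```

```bash
python3 - <<'E'
from h import *
s=env.get_state(); q0=np.array(kin.inverse_kinematics([.5063,-.1607,.262],quat(np.radians(-35.8)))); 
print(q0-s['qpos'])
q0=s['qpos'].copy(); L=[]
for i in range(1,32):
    q=q0.copy(); q[6]+=np.radians(1.5*i); env.goto_joints(q); s=env.get_state()
    tz=-s['torque'][2]; L.append(tz)
    print(1.5*i,round(s['time'],2),'tz',tz.round(3),'j7',s['joint_torque'][6].round(3),'q7',np.degrees(s['qpos'][6]-q0[6]).round(2),'F',s['force'].round(1),'z',s['tcp_pos'][2].round(4))
    if tz>.42 or (len(L)>4 and tz>np.median(L[1:])+.12): break
np.save('q.npy',q); np.save('q00.npy',q0)
E
```

```text
[-6.31390792e-05  4.54431474e-04 -5.51643578e-06  5.15713736e-04
 -3.78751677e-05 -2.29767396e-04 -1.84608242e-06]
1.5 4.68 tz -0.053 j7 0.05 q7 1.47 F [-0.   0.3  1.2] z 0.2625
3.0 4.93 tz -0.065 j7 0.022 q7 2.96 F [-1.6 -0.   1.7] z 0.2625
4.5 5.18 tz -0.023 j7 0.023 q7 4.45 F [-0.1  0.4  2.9] z 0.2625
6.0 5.43 tz -0.03 j7 0.025 q7 5.95 F [-0.8  1.1  3.3] z 0.2625
7.5 5.68 tz -0.029 j7 0.029 q7 7.45 F [-1.4 -0.2  3.1] z 0.2625
9.0 5.93 tz -0.04 j7 0.034 q7 8.95 F [-0.8 -0.1  2.7] z 0.2625
10.5 6.18 tz -0.062 j7 0.039 q7 10.45 F [-0.2 -0.1  4.3] z 0.2626
12.0 6.43 tz -0.08 j7 0.042 q7 11.95 F [-0.4  0.3  5. ] z 0.2626
13.5 6.68 tz -0.035 j7 0.053 q7 13.46 F [-1.   0.1  5.3] z 0.2627
15.0 6.93 tz -0.02 j7 0.066 q7 14.96 F [-1.3  0.1  7. ] z 0.2627
16.5 7.18 tz 0.13 j7 0.219 q7 16.44 F [-1.4  1.6  6.6] z 0.2627
```

```bash
python3 - <<'E'
from h import *
q=np.load('q.npy'); q0=np.load('q00.npy')
for i in range(6):
    q[6]+=np.radians(.5); env.goto_joints(q); s=env.get_state(); 
    print(round(s['time'],2),'tz',-s['torque'][2].round(3),'j7',s['joint_torque'][6].round(3),'q7',np.degrees(s['qpos'][6]-q0[6]).round(2),'F',s['force'].round(1),s['opening'].round(4))
    if s['joint_torque'][6]>.36: break
np.save('q.npy',q)
b,d=camera('side'); cv2.imwrite('pics/s2.png',cv2.resize(b[170:280,300:430],None,fx=5,fy=5,interpolation=2))
E
```

```text
Traceback (most recent call last):
AttributeError: 'float' object has no attribute 'round'
```

```bash
python3 - <<'E'
from h import *
q=np.load('q.npy'); q0=np.load('q00.npy'); q[6]+=np.radians(.5)
for i in range(6):
    s=env.get_state(); j=s['joint_torque'][6]
    print('%.2f tz %.3f j7 %.3f q7 %.2f op %.4f'%(s['time'],-s['torque'][2],j,np.degrees(s['qpos'][6]-q0[6]),s['opening']),s['force'].round(1))
    if j>.36: break
    q[6]+=np.radians(.5); env.goto_joints(q)
np.save('q.npy',q)
E
```

```text
7.43 tz 0.306 j7 0.313 q7 16.92 op 0.0120 [-1.1  0.   6.9]
7.68 tz 0.411 j7 0.441 q7 17.41 op 0.0124 [-1.4  0.2  7.3]
```

The torque rises steeply, about 0.2 N m per degree, so the first stop is at about 16°. I ease off, release so the cap rises on its spring, let it vent, and check its height.

```bash
python3 - <<'E'
from h import *
q=np.load('q.npy'); q[6]-=np.radians(1.7); env.goto_joints(q); s=env.get_state(); print('eased j7 %.3f'%s['joint_torque'][6],s['force'].round(1)); np.save('q.npy',q)
p=s['tcp_pos']; 
env.grip(.034); env.dwell(.2); s=env.get_state(); print(s['time'],s['force'].round(1))
env.movel([p[0],p[1],.30],.1)
c=calibration('wrist'); b,d=camera('wrist'); P=cloud(c,d); hsv=cv2.cvtColor(b,cv2.COLOR_BGR2HSV)
red=((hsv[...,0]<6)|(hsv[...,0]>174))&(hsv[...,1]>170)&(hsv[...,2]>50)
print('red',red.sum(),np.percentile(P[red][:,2],[5,50,95]).round(4))
m=red&(P[...,2]>.203)&(P[...,2]<.216)
r=cv2.minAreaRect(P[m][:,:2].astype('float32')*1000); bx=cv2.boxPoints(r)
print(m.sum(),np.median(P[m][:,2]),r[0],[(np.linalg.norm(e).round(1),np.degrees(np.arctan2(e[1],e[0])).round(1)) for e in (bx[1]-bx[0],bx[2]-bx[1])])
cv2.imwrite('pics/w2.png',b); env.dwell(1.5); print(env.get_state()['time'])
E
```

```text
eased j7 0.052 [-1.8  0.2  6.2]
8.475 [ 0.4 -0.3 -0. ]
red 9012 [0.0382 0.1853 0.2113]
2800 0.2106033766940691 (506.8954162597656, -159.81175231933594) [(np.float32(14.0), np.float32(-20.4)), (np.float32(58.1), np.float32(69.6))]
10.55
```

View pics/w2.png

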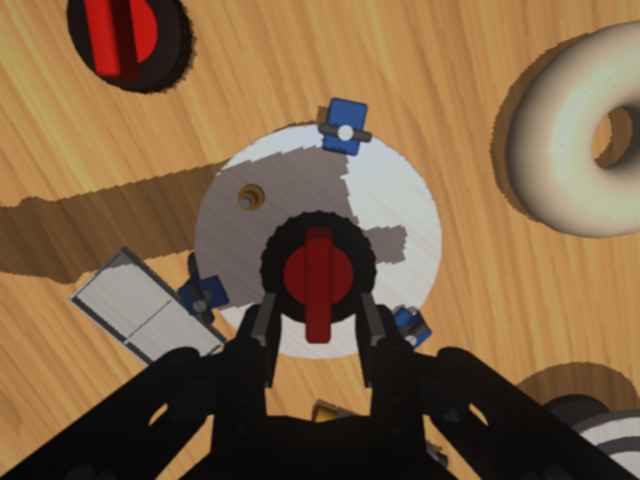

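The picture shows the cap at (318,285), freed. The bar top rose from 208.1 to 210.6 mm and turned 15.4°, so it is raised at the stop, and it has stood there for over 2 s. Now regrip, press by force and turn past the stop.

```bash
cat > press.py <<'E'
from h import *
Q=quat(np.radians(-20.4)); x,y=.5065,-.1605
env.movel([x,y,.264],.05,rot=Q,stop_force=4); env.grip(0,75)
s=env.get_state(); f0=s['force'][2]; print('grip',s['time'],s['opening'],s['force'].round(1),s['tcp_pos'].round(4),s['joint_torque'][6])
z0=s['tcp_pos'][2]; zc=.264
while zc>.256:
    zc-=.0008; env.movel([x,y,zc],.02); s=env.get_state()
    print('%.4f %.4f F %.2f j7 %.3f'%(zc,z0-s['tcp_pos'][2],s['force'][2],s['joint_torque'][6]))
    if s['force'][2]>11.2 or z0-s['tcp_pos'][2]>.0064: break
print(s['time']); np.save('q.npy',s['qpos'])
E
python3 press.py
```

```text
grip 11.7333 0.012245367587372316 [-1.7  0.3  3.5] [ 0.5067 -0.1606  0.2646] 0.01446903683245182
0.2632 0.0010 F 4.51 j7 0.029
0.2624 0.0019 F 6.10 j7 0.029
0.2616 0.0025 F 6.32 j7 0.027
0.2608 0.0033 F 7.68 j7 0.024
0.2600 0.0039 F 7.59 j7 0.023
0.2592 0.0046 F 9.21 j7 0.000
0.2584 0.0053 F 10.33 j7 -0.004
0.2576 0.0060 F 11.29 j7 -0.007
13.7333
```

```bash
cat > turn.py <<'E'
from h import *
q=np.array(kin.inverse_kinematics([.5065,-.1605,.2576],quat(np.radians(-20.4)))); qa=env.get_state()['qpos']; print((q-qa).round(4))
q7=q[6]; a=0; st=1.5
while a<40:
    a+=st; q[6]=q7+np.radians(a); env.goto_joints(q); s=env.get_state(); j=s['joint_torque'][6]
    print('%.1f t%.2f tz %.3f j7 %.3f z %.4f'%(a,s['time'],-s['torque'][2],j,s['tcp_pos'][2]),s['force'].round(1))
    if j>.32 or s['force'][2]>15: break
    st=.7 if (j>.16 or a>33) else 2.
np.save('q.npy',q)
E
python3 turn.py
```

```text
[ 0.      0.001   0.0001  0.0012  0.0001 -0.0009 -0.    ]
1.5 t13.98 tz -0.048 j7 0.015 z 0.2587 [-1.8 -0.7 10.1]
3.5 t14.23 tz -0.092 j7 0.011 z 0.2587 [-1.3  0.7  9.9]
5.5 t14.48 tz -0.010 j7 0.011 z 0.2587 [-2.5  0.5  9.9]
7.5 t14.73 tz -0.051 j7 0.012 z 0.2587 [-1.2  0.  10.2]
9.5 t14.98 tz -0.101 j7 0.012 z 0.2588 [-1.2 -0.3  9.2]
11.5 t15.23 tz -0.028 j7 0.012 z 0.2588 [-2.  -0.7 10.3]
13.5 t15.48 tz -0.036 j7 0.020 z 0.2588 [-0.5  0.1 10.2]
15.5 t15.73 tz -0.004 j7 0.024 z 0.2588 [-0.3  0.2 10.2]
17.5 t15.98 tz -0.003 j7 0.024 z 0.2588 [-2.2  0.5  9.4]
19.5 t16.23 tz -0.014 j7 0.025 z 0.2588 [-1.7 -0.5  9.6]
21.5 t16.48 tz -0.044 j7 0.026 z 0.2588 [-2.6  0.1  9.7]
23.5 t16.73 tz -0.020 j7 0.026 z 0.2588 [-1.2 -0.8 10. ]
25.5 t16.98 tz -0.042 j7 0.027 z 0.2587 [-1.2 -0.   9.8]
27.5 t17.23 tz -0.124 j7 0.027 z 0.2587 [-2.5  1.1  9.4]
29.5 t17.48 tz -0.004 j7 0.028 z 0.2587 [-1.9 -0.7  9.9]
31.5 t17.73 tz -0.057 j7 0.060 z 0.2587 [-0.8  0.9  9.1]
33.5 t17.98 tz -0.004 j7 0.062 z 0.2587 [-1.3  0.3 10.7]
34.2 t18.23 tz 0.047 j7 0.076 z 0.2587 [-2.3 -0.   9.6]
34.9 t18.48 tz 0.090 j7 0.116 z 0.2587 [-1.4  1.3 10.2]
35.6 t18.73 tz 0.083 j7 0.144 z 0.2586 [-2.1  0.4 10.2]
36.3 t18.98 tz 0.148 j7 0.186 z 0.2586 [-3.2  0.2 10.9]
37.0 t19.23 tz 0.271 j7 0.249 z 0.2586 [-4.   0.4 10.4]
37.7 t19.48 tz 0.413 j7 0.389 z 0.2586 [-3.2 -0.5 12.2]
```

The end stop is felt about 36° on. Ease off and lift.

```bash
python3 - <<'E'
from h import *
q=np.load('q.npy'); q[6]-=np.radians(2); env.goto_joints(q); s=env.get_state(); print('j7 %.3f'%s['joint_torque'][6],s['force'].round(1))
p=s['tcp_pos']; 
for z in (.264,.27,.285,.32):
    t=env.movel([p[0],p[1],z],.05,stop_force=18); s=env.get_state(); print(t,s['tcp_pos'].round(4),s['force'].round(1),s['opening'])
    if t: break
print(s['time'])
b,d=camera('side'); cv2.imwrite('pics/s3.png',cv2.resize(b[130:290,290:440],None,fx=3.5,fy=3.5,interpolation=2))
E
```

```text
j7 0.036 [-3.5 -0.9 10.1]
False [ 0.5068 -0.1611  0.2644] [-1.5  0.   5.7] 0.012670225140158364
False [ 0.5067 -0.1609  0.2699] [-0.1 -0.3 -0.4] 0.012137709692872532
False [ 0.5069 -0.161   0.2853] [ 0.  -0.3 -1.4] 0.012225343345404581
False [ 0.5066 -0.161   0.3198] [ 0.4  0.3 -2.2] 0.012358255202448631
21.575
```

View pics/s3.png

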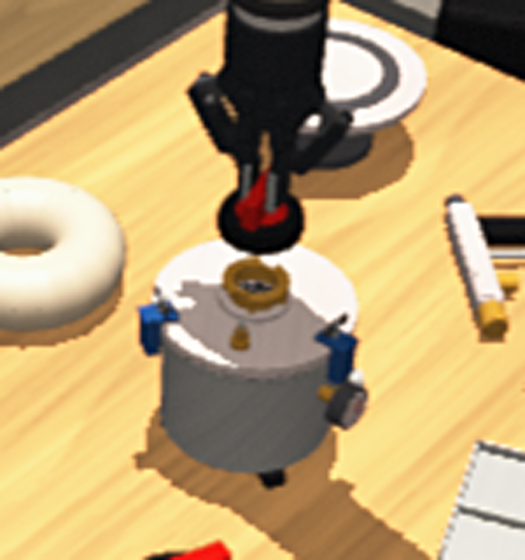

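The picture shows the cap in the gripper at (260,218), clear of the brass neck at (255,285). Carry it to the tray and set it down by feel.

```bash
python3 - <<'E'
from h import *
Q=env.get_state()['orientation']; x,y=.552,.165
env.movel([.5066,-.161,.34],.1); env.reach([x,y,.30],Q); env.movel([x,y,.135],.12); env.dwell(.2)
s=env.get_state(); print(s['time'],s['tcp_pos'].round(4),s['force'].round(1))
t=env.movel([x,y,.108],.012,stop_force=3); s=env.get_state(); print(t,s['tcp_pos'].round(4),s['force'].round(1))
if t:
    env.grip(.034,30); p=s['tcp_pos']; env.movel([p[0],p[1],.20],.08); env.reach([.45,.02,.36],quat(np.radians(-20)))
    b,d=camera('top'); cv2.imwrite('pics/t4.png',cv2.resize(b[190:340,150:310],None,fx=4,fy=4,interpolation=2))
    c=calibration('top'); P=cloud(c,d); hsv=cv2.cvtColor(b,cv2.COLOR_BGR2HSV)
    m=((hsv[...,0]<6)|(hsv[...,0]>174))&(hsv[...,1]>170)&(hsv[...,2]>80); m[:,:200]=0;m[:,275:]=0;m[:205]=0;m[275:]=0
    print('red',m.sum(),np.percentile(P[m][:,2],[10,50,90]).round(4),P[m].mean(0).round(4))
    print(env.get_state()['time'])
E
```

```text
24.9583 [0.5522 0.165  0.1355] [ 0.5  0.2 -1.5]
True [0.552  0.165  0.1136] [-0.2  0.9  2.2]
red 225 [0.0329 0.0531 0.0629] [0.5486 0.1663 0.0483]
29.1083
```

View pics/t4.png

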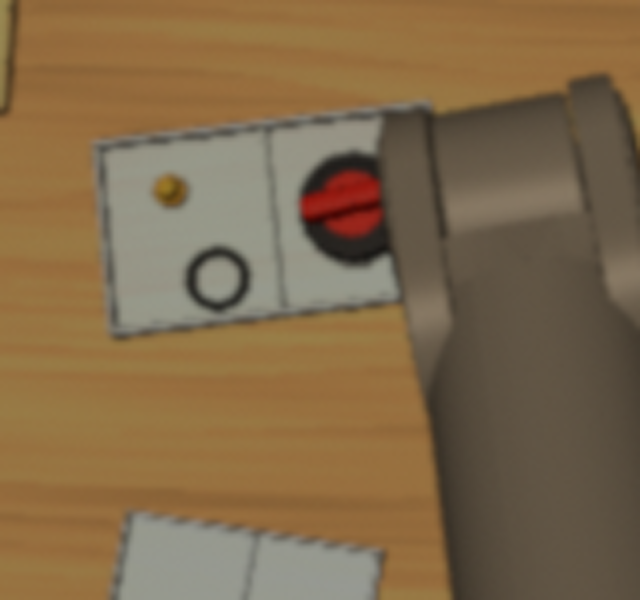

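The picture shows the cap standing at (355,207) in the middle of the empty half. The bar top is at about 62 mm, where 61 mm is expected standing on its disc, and the spares have not moved.

```bash
python3 -c "
from h import *
env.dwell(.3); print(env.get_state()['force'].round(1)); print(job.job_done())"
```

```text
[-0.1  0.1  0.3]
the job is handed in; nothing more can be done
None
```

The cap was vented at its first stop for over 2 s, pressed and turned past the stop, lifted off and set upright in the middle of the tray's empty half; the job is handed in at about 29 s, with no verdict returned.

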